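# Put the colour-sample boards back on their own pegs

### The arm

A 6-joint arm with a two-finger parallel gripper is mounted at the origin on the work surface. World frame = base frame: x ahead of the robot, y to its left, z up, the work surface at z = 0. Lengths are in mm, angles in degrees, forces in N, time in s.
With the tool pointing down it reaches from about 350 to 850 mm from the base axis. Payload 8.1 kg.
Tool frame: the origin (TCP) lies on the centre line of the jaws, within the pads' length; the fingertips stand 19 mm ahead of it and the grasp point (between the pads) is the TCP (r.tip_reach is the z of the fingertips in the tool frame, in mm); z points along the fingers, y is the line along which they close (so a half turn about z gives the same grasp; the last joint's range is limited). The gripper opens to 85 mm and grips with 20 to 120 N. Pads are 22 mm wide; open, the fingers measure 114 mm over their backs; the gripper's body (76 mm by 85 mm) begins 54 mm behind the grasp point. The pads swing forward as they close: fully open they stand 13 mm farther back than shut.
Start: joints at [-76.971, 7.471, 85.268, -0, 87.261, -4.893], TCP at [184.655, -570.884, 250.292] pointing down, gripper open.
Joint ranges: [-169.43, 169.43], [-51.17, 129.36], [1.28, 143.12], [-76.62, 256.62], [0, 156.53], [-152.29, 152.29]. Speed limits (degrees/s): [136.94, 136.94, 159.86, 180, 180, 180].

### API

Orientations are given as [roll, pitch, yaw] about the fixed x, y, z axes, in that order (R = Rz(yaw) Ry(pitch) Rx(roll)).
In Python, from bench import r gives the robot as it stands. The module is installed in compiled form; this text tells all that it offers.
- The arm moves only by the shell command python3 -m handwheel 'ROWS' [FORCE]. ROWS is JSON, a list of rows, each a list of 7 numbers: the shift along the tool's x, y, z in m, then the turn, a rotation vector about the tool's x, y, z in degrees, then the finger opening in m, from 0 to 0.0854. In form: [[tx, ty, tz, ax, ay, az, claw], ...]. A call has 1 to 8 rows; each row shifts and turns the commanded pose from where the row before left it, along the tool's axes as they then stand; what a row does not reach is not made up. A row lasts 1/12 s, in which the tool goes at most 41.7 mm and 7.16 degrees, less where a joint would pass 70% of its speed; a pose out of reach is approached as far as the arm can. A call with a gripper value outside its range is refused whole. The fingers move at their own pace and stop on an object; FORCE is the grip in N (left out, the last holds). Time passes only in rows, so rows that do not move let the fingers close. It gives the time, the measured TCP pose, the force, the opening and the grip force at its end, in the units of the state.
- r.sense(): the state, without advancing time (a new reading comes with each control period).
- r.snapshot(name): name is "scene" or "side" or "wrist"; returns (picture, depth): 384x512x3 uint8, blue, green, red; 384x512 float32, mm along the optical axis (not along the pixel's ray), 0 where there is no reading.
- r.calibration(name): a dict with "vfov" (degrees; the focal length in pixels is half the picture's height over the tangent of half this angle, whatever the lens; pixels are square), "cx", "cy" (the principal point, pixels), "rvec" (rotation vector, rad) and "tvec" (3), from world to camera coordinates, as OpenCV has them; the wrist camera has in their place "tool_from_camera" (4x4, takes a point from camera to tool coordinates, whose origin is the TCP and whose axes are the flange's). Camera axes: x right, y down, z forward; pixel columns grow to the right and rows downward; lengths in mm; the calibration is good to about 2 mm. A picture is of the moment at which its call begins: read the wrist's pose just before it. calibration takes no time and is no camera call.
- r.hand_in(): hands the job in; it is judged then, once.
The state is a dict: "time": time; "joint_pos": joint angles; "qd": joint speeds; "joint_efforts": joint torques, N m; "tool_pos": TCP position; "tcp_rot": TCP orientation; "ft_force": force on the tool from outside, world axes, zero at the start; "wrist_torque": the same for the moment, N m; "finger_gap": finger opening in mm; "grip_force": force on a finger pad.
Only numpy, scipy, OpenCV 4.12 (cv2) and the standard library are available. Lean on these libraries where they do the work, as an engineer would, in place of code of your own. Each camera call takes 0.05 s, during which the arm holds its last target. There are 200 camera calls.

### The job

The teal colour board was hung on the pink peg by mistake: hang it by its eye on the teal peg. Then pull the pink board up out of its snap-in desk stand and hang it by its eye on the pink peg, both with their colour chips facing outward, away from the rack. Leave the yellow board and everything else on the counter where it is.

Things in the scene. Friction and masses are not known exactly. Their poses are not given: they have to be found in the camera images.
- pink_board: pink colour-sample board, a stiff plate 60 mm wide (y), 100 mm tall (z), 10 mm thick (x), about 70 g; pink upper half with an 18 mm round eye through it, white lower half with colour chips on its front (-x) face only. Origin: centre of its bottom edge; z up the board. It starts snapped upright in the grey desk stand. Grip it across its 10 mm thickness by the 20 mm of solid plate above the eye
- pink_board_eye (a point): centre of the pink board's eye: 66 mm above its bottom edge, 34 mm below its top edge, mid-thickness
- teal_board: teal colour-sample board, a stiff plate 60 mm wide (y), 100 mm tall (z), 10 mm thick (x), about 70 g; teal upper half with an 18 mm round eye through it, white lower half with colour chips on its front (-x) face only. Origin: centre of its bottom edge; z up the board. It starts hanging on the pink peg by mistake. Grip it across its 10 mm thickness by the 20 mm of solid plate above the eye
- teal_board_eye (a point): centre of the teal board's eye, placed as on the pink board
- peg_pink: pink peg of 7 mm round bar, fixed on the rack's bar. Origin: on its axis at its root (bar's front face, 170 mm above the table); the peg runs along its -x for 42 mm level, then bends up 20 degrees for 15 mm. The pink saddle and the bar behind it reach 9 mm above the axis at most; pegs stand 88 mm apart. A hung board hangs with its eye's centre 5.5 mm below the peg's axis
- peg_teal: teal peg of 7 mm round bar, fixed on the rack's bar. Origin: on its axis at its root (bar's front face, 170 mm above the table); the peg runs along its -x for 42 mm level, then bends up 20 degrees for 15 mm. The teal saddle and the bar behind it reach 9 mm above the axis at most; pegs stand 88 mm apart. A hung board hangs with its eye's centre 5.5 mm below the peg's axis
- peg_yellow: yellow peg of 7 mm round bar, fixed on the rack's bar. Origin: on its axis at its root (bar's front face, 170 mm above the table); the peg runs along its -x for 42 mm level, then bends up 20 degrees for 15 mm. The yellow saddle and the bar behind it reach 9 mm above the axis at most; pegs stand 88 mm apart. A hung board hangs with its eye's centre 5.5 mm below the peg's axis
- peg_pink_tip (a point): free end of the pink peg: 57 mm in front of its root and 5.5 mm above its axis
- peg_teal_tip (a point): free end of the teal peg, likewise
- rack: light wooden rack, fixed: bar 320 mm long (y), 20 mm deep, top 176 mm above the table, on two posts with feet 120 mm long in x. Origin: on the table under the bar's middle; its front is -x
- stand: grey snap-in desk stand, fixed: base 75 x 105 x 20 mm, grooved cheeks to 65 mm hold the board's side edges; board's top is 120 mm above the table. Sprung balls in the cheeks click into notches in the board: pull straight up, 5 to 15 N; clear of the cheeks after 45 mm. Origin: on the table under its centre; the board's front faces its -x
- yellow_board: yellow colour-sample board of the same make, hanging rightly on the yellow peg; to be left alone. Origin: centre of its bottom edge
- pump: white pump bottle, 66 mm wide, 192 mm tall, black pump head reaching 35 mm to its -x; bystander. Origin: centre of its underside
- brush_pot: green glass pot 64 mm wide, 90 mm tall, with brushes standing to 168 mm and leaning out up to 35 mm from its middle; bystander. Origin: centre of its underside
- polish_red: red nail-polish bottle, 30 mm wide, 65 mm tall, black cap; bystander. Origin: centre of its underside
- polish_violet: violet nail-polish bottle, 30 mm wide, 65 mm tall, black cap; bystander. Origin: centre of its underside
- polish_coral: coral nail-polish bottle, 30 mm wide, 65 mm tall, black cap; bystander. Origin: centre of its underside

How it is judged:
By the outcome, as a careful person would: the job done as asked, in the order asked, and still so for the second after the job is handed in, with the robot touching nothing.
It also fails if it takes over 67 s, if anything falls off the work surface, if the arm or the gripper's body presses on something with over 40 N, if the wrist force passes 120 N, or if a joint passes its speed limit or range.

## Working session

There is one attempt and no reset: what is moved stays moved. The work goes in short steps, Python scripts to look and compute and a shell command to move; the robot and the scene stay as the last step left them, time stands still between calls to the robot, and variables do not carry over. Pictures are saved under pics/ and viewed, at most 10 in all, crops included, and the job is handed in when it is done.

```bash
mkdir -p pics; cat > h.py <<'E'
import numpy as np, cv2
from scipy.spatial.transform import Rotation as Ro
from bench import r
def cam(n):
    c=r.calibration(n); f=192/np.tan(np.radians(c["vfov"])/2)
    if n=="wrist":
        s=r.sense(); T=np.eye(4); T[:3,:3]=Ro.from_euler('xyz',s["tcp_rot"],degrees=True).as_matrix(); T[:3,3]=s["tool_pos"]
        M=T@np.array(c["tool_from_camera"])
    else:
        R=cv2.Rodrigues(np.array(c["rvec"],float))[0]; M=np.eye(4); M[:3,:3]=R.T; M[:3,3]=-R.T@np.array(c["tvec"],float).ravel()
    return f,c["cx"],c["cy"],M
def shot(n,png=None):
    C=cam(n); im,d=r.snapshot(n)
    if png: cv2.imwrite("pics/"+png,im)
    return im,d,cloud(d,C),C
def cloud(d,C):
    f,cx,cy,M=C; v,u=np.mgrid[:d.shape[0],:d.shape[1]]
    P=np.stack([(u-cx)/f*d,(v-cy)/f*d,d],-1)@M[:3,:3].T+M[:3,3]
    P[d<=0]=np.nan; return P
E
python3 - <<'E'
from h import *
for n in("scene","side"):
    im,d,P,C=shot(n,n+"0.png"); np.savez(n+"0.npz",im=im,d=d,P=P)
    print(n,r.calibration(n),C[3][:3,3].round())
a=[cv2.imread(f"pics/{n}0.png") for n in("scene","side")]
print(r.calibration("wrist"))
print(r.sense())
E
```

```text
scene {'vfov': 54.834295394039, 'cx': 256.5123523301223, 'cy': 189.9975331712709, 'rvec': array([ 2.20927607,  0.73435334, -0.32870374]), 'tvec': array([-484.1300252 , -114.92925046, 1075.06517234])} [ 913. -409.  634.]
side {'vfov': 55.81781607738756, 'cx': 255.05129601164919, 'cy': 192.5699178895672, 'rvec': array([ 2.29091977, -0.33356891,  0.11744737]), 'tvec': array([-509.61232079,  222.73190385,  895.28872972])} [ 365. -635.  758.]
{'vfov': 71.6811976426193, 'cx': 258.93514398180844, 'cy': 188.62891316662046, 'tool_from_camera': array([[ 2.99687132e-05, -9.53337617e-01, -3.01906255e-01,
         7.82966603e+01],
       [ 9.99999995e-01,  5.62613439e-05, -7.83930178e-05,
         1.30886294e+00],
       [ 9.17206645e-05, -3.01906252e-01,  9.53337614e-01,
        -1.24443305e+02],
       [ 0.00000000e+00,  0.00000000e+00,  0.00000000e+00,
         1.00000000e+00]])}
{'time': 0.1, 'joint_pos': array([-7.69705093e+01,  7.51158590e+00,  8.53239283e+01,  8.33966395e-05,
        8.72626695e+01, -4.89244176e+00]), 'qd': array([-0.06429108, -0.0766914 , -0.24185969, -0.11032448, -0.0862316 ,
       -0.05916779]), 'joint_efforts': array([ 1.21473859e-03, -5.70953429e+01, -5.01941442e+01, -2.75341672e-04,
        8.12794460e-03,  2.25054390e-05]), 'tool_pos': array([ 184.55272965, -570.41166473,  249.33240872]), 'tcp_rot': array([-1.79902181e+02, -8.45662699e-03,  1.79219212e+01]), 'ft_force': array([-0.26385348,  0.03455769,  0.44168522]), 'wrist_torque': array([-0.03227437,  0.00824088, -0.02303518]), 'grip_force': 0.0, 'finger_gap': 85.16336786441606}
```

View pics/scene0.png

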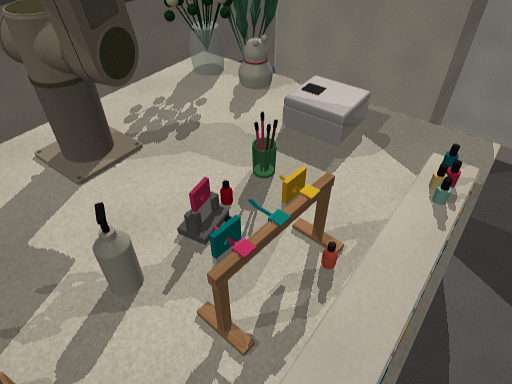

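View pics/side0.png

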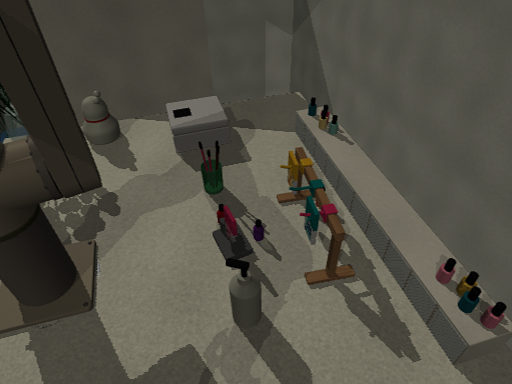

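The scene view shows the teal board on the pink peg at (225,235), the pink saddle at (243,247), the teal peg at (265,212), the yellow board at (294,185) and the pink board in its stand at (200,195). The side view shows the same rack at right, with the pump near the stand.

```bash
python3 - <<'E'
from h import *
rng={'pink':(158,176),'teal':(82,98),'yellow':(18,32),'green':(55,80),'wood':(5,17),'violet':(130,150)}
for n in("scene","side"):
    z=np.load(n+"0.npz"); im,P=z['im'],z['P']; H=cv2.cvtColor(im,cv2.COLOR_BGR2HSV)
    for k,(a,b) in rng.items():
        m=((H[...,0]>=a)&(H[...,0]<=b)&(H[...,1]>(120 if k!='wood' else 80))&(H[...,2]>40)).astype(np.uint8)
        N,L,S,c=cv2.connectedComponentsWithStats(m)
        for i in range(1,N):
            if S[i,4]<25: continue
            p=P[L==i]; p=p[~np.isnan(p[:,0])]
            if len(p)<5 or p[:,0].max()>900 and k!='wood': continue
            print(n,k,S[i].tolist(),'med',np.median(p,0).round(),'lo',np.percentile(p,3,0).round(),'hi',np.percentile(p,97,0).round())
    # tall things
    M=np.isfinite(P[...,2])&(abs(P[...,2]-176)<5)&(P[...,0]>350)&(P[...,0]<800)&(abs(P[...,1])<500)
    p=P[M]; print(n,'z176',len(p)); 
    if n=="scene":
        w=M&(H[...,0]<18); q=P[w][:,:2]; vx,vy,x0,y0=cv2.fitLine(q.astype(np.float32),cv2.DIST_HUBER,0,1,1).ravel(); print('bar',vx,vy,x0,y0, 'ang',np.degrees(np.arctan2(vy,vx)),q.min(0),q.max(0))
E
```

```text
scene pink [261, 121, 3, 29, 62] med [446. 238. 105.] lo [440. 233.  65.] hi [450. 242. 138.]
scene pink [256, 130, 4, 20, 43] med [458. 201. 115.] lo [455. 197.  85.] hi [459. 207. 143.]
scene pink [446, 167, 15, 20, 132] med [887. 340. 121.] lo [868. 285.  93.] hi [893. 355. 150.]
scene pink [189, 177, 22, 35, 451] med [467. -19. 100.] lo [459. -44.  71.] hi [472.  13. 121.]
scene pink [226, 237, 31, 21, 320] med [ 672. -125.  179.] lo [ 639. -138.  170.] hi [ 687. -112.  181.]
scene teal [443, 152, 16, 15, 117] med [861. 398. 119.] lo [849. 351. 103.] hi [872. 411. 149.]
scene teal [249, 198, 42, 28, 300] med [676. -36. 179.] lo [615. -51. 169.] hi [694. -24. 181.]
scene teal [209, 215, 32, 44, 776] med [ 636. -127.  182.] lo [ 627. -151.  149.] hi [640. -93. 200.]
scene yellow [280, 166, 41, 38, 779] med [657.  49. 179.] lo [645.  24. 149.] hi [699.  80. 199.]
scene yellow [429, 175, 7, 14, 35] med [851. 309. 107.] lo [848. 305.  90.] hi [857. 312. 122.]
scene green [234, 0, 14, 36, 233] med [-414. 1225.  -20.] lo [-615. 1180.  -98.] hi [-392. 1519.   76.]
scene green [251, 0, 9,
[... 1903 characters left out ...]
.  128.]
side green [205, 181, 17, 11, 103] med [451. 199.  25.] lo [434. 193.  13.] hi [479. 210.  46.]
side wood [295, 147, 12, 14, 110] med [687.  98. 176.] lo [681.  74. 150.] hi [700. 123. 178.]
side wood [304, 166, 14, 15, 137] med [680.  10. 176.] lo [674. -15. 159.] hi [692.  34. 178.]
side wood [288, 173, 5, 12, 25] med [647.  63. 126.] lo [645.  44.  73.] hi [661. 104. 142.]
side wood [277, 189, 34, 14, 280] med [676. 101.  12.] lo [634.  91.   2.] hi [730. 123.  28.]
side wood [313, 188, 18, 21, 195] med [673. -76. 176.] lo [ 666. -103.    4.] hi [737.  52. 178.]
side wood [305, 213, 50, 72, 1126] med [ 664. -188.   25.] lo [ 612. -198.    5.] hi [ 720. -147.  178.]
side z176 1112
```

```bash
cat >> h.py <<'E'
def rect(q): # min-area rect of xy points after outlier trim
    m=np.median(q,0); q=q[np.linalg.norm(q-m,axis=1)<250]
    (c,s,a)=cv2.minAreaRect(q.astype(np.float32)); return np.round(c,1),np.round(s,1),round(a,1)
E
python3 - <<'E'
from h import *
for n in("scene","side"):
    z=np.load(n+"0.npz"); im,P=z['im'],z['P']; H=cv2.cvtColor(im,cv2.COLOR_BGR2HSV)
    h,s,v=[H[...,i] for i in range(3)]; X,Y,Z=[P[...,i] for i in range(3)]
    def rep(name,M):
        M=M&np.isfinite(Z); q=P[M]
        if len(q)<8: print(n,name,len(q)); return
        print(n,name,len(q),'mean',q.mean(0).round(1),'rect',rect(q[:,:2]))
        L=q[:,:2]; vx,vy,_,_=cv2.fitLine(L.astype(np.float32),cv2.DIST_HUBER,0,1,1).ravel(); print('   line ang',np.degrees(np.arctan2(vy,vx)).round(1))
    sat=s>110
    rep('bar top',(h<18)&(s>60)&(abs(Z-176)<2)&(X>640)&(X<720)&(abs(Y)<220))
    for nm,y,a,b in(('pink',-125,158,176),('teal',-36,82,98),('yellow',52,18,32)):
        C=sat&(h>=a)&(h<=b)&(abs(Y-y)<40)
        rep(nm+' saddle',C&(abs(Z-179)<2.5)&(X>645)&(X<720))
        rep(nm+' peg',C&(Z>165)&(Z<181)&(X<655)&(X>590)&(h!=0))
    rep('teal board top',sat&(h>=82)&(h<=98)&(Z>197)&(X<660)&(X>600)&(Y<-80))
    rep('teal board all',sat&(h>=82)&(h<=98)&(Z>140)&(X<660)&(X>600)&(Y<-80))
    rep('yellow board top',sat&(h>=18)&(h<=32)&(Z>196)&(X<690)&(X>600))
    rep('pink board top',sat&(h>=158)&(Z>117)&(X<500)&(X>430)&(abs(Y)<70))
    rep('pink board all',sat&(h>=158)&(Z>75)&(X<500)&(X>430)&(abs(Y)<70))
    rep('stand',(s<60)&(Z>12)&(Z<70)&(X<540)&(X>400)&(abs(Y)<90))
    rep('pump',(Z>25)&(Z<195)&(X<560)&(X>330)&(Y<-110)&(Y>-350))
    rep('polishR',(Z>10)&(Z<70)&(X<560)&(X>440)&(Y>50)&(Y<120))
E
```

```text
scene bar top 1132 mean [679.2 -65.3 176.2] rect (array([680.8, -37.7]), array([318.3,  20.4]), 85.3)
   line ang 85.0
scene pink saddle 263 mean [ 673.8 -125.5  179.3] rect (array([ 673.5, -125.9]), array([31.4, 28.5]), 87.5)
   line ang 43.4
scene pink peg 57 mean [ 634.6 -122.2  174.2] rect (array([ 629.7, -121.5]), array([ 6.1, 50.5]), 86.5)
   line ang -5.4
scene teal saddle 201 mean [681.4 -38.2 179.3] rect (array([681.1, -37.4]), array([27.8, 28.1]), 84.5)
   line ang -51.1
scene teal peg 74 mean [632.9 -34.2 173.8] rect (array([633.3, -33.8]), array([ 6.1, 41.8]), 82.5)
   line ang -5.7
scene yellow saddle 219 mean [682.1  49.  179.1] rect (array([677.1,  47.2]), array([60.4, 51. ]), 76.0)
   line ang 32.5
scene yellow peg 64 mean [643.4  35.6 173.8] rect (array([641.1,  40.9]), array([35.2, 37.6]), 10.9)
   line ang -47.6
scene teal board top 187 mean [ 633.  -122.4  198.7] rect (array([ 632.4, -121.7]), array([59.1, 11.6]), 85.4)
   line ang 85.2
scene teal board all 773 mean [ 635.3 -125.1  179.2] rect (array([ 637.4, -121.3]), array([61.8, 21.4]), 85.8)
   line ang 84.5
s
[... 1821 characters left out ...]
ard top 64 mean [651.6  51.1 198.8] rect (array([651.9,  53. ]), array([59.6, 10.6]), 84.5)
   line ang 85.8
side pink board top 78 mean [462.7 -17.  120.3] rect (array([462.5, -15.3]), array([10.3, 61.9]), 7.3)
   line ang -81.7
side pink board all 201 mean [461.9 -21.9 105.3] rect (array([462.9, -15.6]), array([11. , 63.1]), 9.8)
   line ang -78.0
side stand 842 mean [460.3 -29.2  31.6] rect (array([460.2,  -8.6]), array([118.5, 139. ]), 42.3)
   line ang -67.7
side pump 1626 mean [ 442.9 -239.3  115.4] rect (array([ 445.8, -228.5]), array([58.5, 66.3]), 78.4)
   line ang -27.1
side polishR 89 mean [451.6  68.4  46.5] rect (array([451.3,  69.4]), array([23.4, 20.7]), 74.3)
   line ang -7.6
```

```bash
cat >> h.py <<'E'
def plan(p,yaw=None):
    s=r.sense(); R=Ro.from_euler('xyz',s["tcp_rot"],degrees=True)
    print('t',round(s['time'],2),'pos',s['tool_pos'].round(1),'rot',s['tcp_rot'].round(2),'gap',round(s['finger_gap'],1),'grip',round(s['grip_force'],1),'F',s['ft_force'].round(1))
    print('shift mm',(R.inv().apply(np.array(p)-s['tool_pos'])).round(1))
    if yaw is not None:
        T=Ro.from_euler('xyz',[180,0,yaw],degrees=True)
        print('turn',(R.inv()*T).as_rotvec(degrees=True).round(2),'shift after turn',T.inv().apply(np.array(p)-s['tool_pos']).round(1))
E
python3 - <<'E'
from h import *
a=cv2.imread("pics/side0.png")
o=np.hstack([cv2.resize(c,(384,480),interpolation=cv2.INTER_CUBIC) for c in(a[185:245,285:333],a[195:255,207:255])])
o=cv2.convertScaleAbs(o,alpha=1.5,beta=15); cv2.imwrite("pics/crop1.png",o)
print(r.tip_reach)
plan([632,-121.7,300],85.3)
E
python3 -m handwheel '[[0,0,-0.01,0,0,-6.8,0.026],[0,0,-0.01,0,0,-6.8,0.026],[0,0,-0.01,0,0,-6.8,0.026],[0,0,-0.01,0,0,-6.8,0.026],[0,0,-0.01,0,0,-6.8,0.026],[0,0,0,0,0,-6.8,0.026],[0,0,0,0,0,-6.8,0.026],[0,0,0,0,0,-6.8,0.026]]' 60
```

```text
19.0
t 0.1 pos [ 184.6 -570.4  249.3] rot [-1.799e+02 -1.000e-02  1.792e+01] gap 85.2 grip 0.0 F [-0.3  0.   0.4]
shift mm [ 563.8 -289.3  -50.1]
turn [-8.000e-02 -6.000e-02 -6.738e+01] shift after turn [483.9 409.2 -50.7]
time: 0.77
tool_pos: [184.6, -570.8, 300.0]
tcp_rot: [-180.0, -0.0, 72.7]
ft_force: [0.3, -0.4, 0.2]
finger_gap: 25.9
grip_force: 0.0
```

View pics/crop1.png

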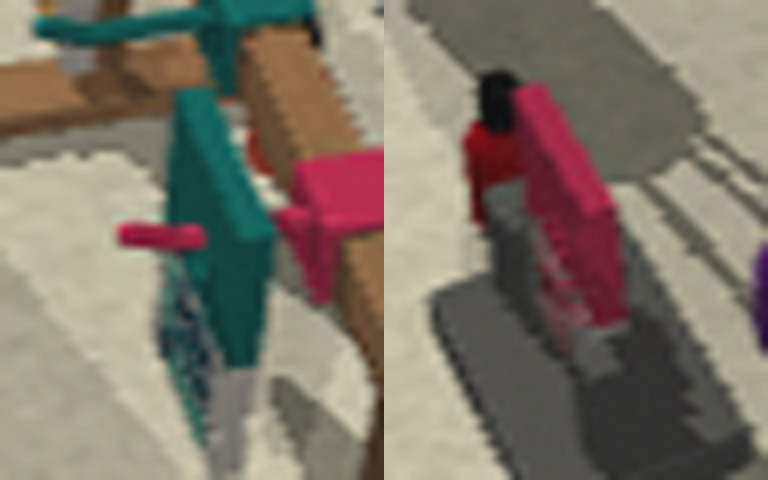

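The crop shows the colour chips on the front (-x) face of both boards: left crop around (180,350), right crop around (560,290). I can place both without turning them around.

```bash
python3 -m handwheel '[[0,0,0,0,0,-6.3,0.026],[0,0,0,0,0,-6.3,0.026],[0.0302,0.0255,0,0,0,0,0.026],[0.0302,0.0255,0,0,0,0,0.026],[0.0302,0.0255,0,0,0,0,0.026],[0.0302,0.0255,0,0,0,0,0.026],[0.0302,0.0255,0,0,0,0,0.026],[0.0302,0.0255,0,0,0,0,0.026]]' >/dev/null
python3 -m handwheel '[[0.0302,0.0255,0,0,0,0,0.026],[0.0302,0.0255,0,0,0,0,0.026],[0.0302,0.0255,0,0,0,0,0.026],[0.0302,0.0255,0,0,0,0,0.026],[0.0302,0.0255,0,0,0,0,0.026],[0.0302,0.0255,0,0,0,0,0.026],[0.03,0.0255,0,0,0,0,0.026],[0,0,0,0,0,0,0.026]]'
python3 - <<'E'
from h import *
im,d,P,C=shot("wrist","w1.png")
H=cv2.cvtColor(im,cv2.COLOR_BGR2HSV);h,s=H[...,0],H[...,1]
for nm,M in (('teal top',(h>=82)&(h<=98)&(P[...,2]>196)&(P[...,2]<204)&(P[...,1]<-70)),('barpink saddle',(h>=158)&(h<177)&(abs(P[...,2]-179)<3)),('teal saddle',(h>=82)&(h<=98)&(abs(P[...,2]-179)<3)&(P[...,1]>-70)),('pegteal',(h>=82)&(h<=98)&(P[...,0]<650)&(P[...,2]>165)&(P[...,2]<185)&(P[...,1]>-70))):
    q=P[M&(s>100)&np.isfinite(P[...,0])]
    if len(q)>8: print(nm,len(q),q.mean(0).round(1),rect(q[:,:2]))
plan([632,-121.7,300],85.3)
E
```

```text
time: 2.1
tool_pos: [553.1, -203.7, 299.3]
tcp_rot: [180.0, -0.2, 85.2]
ft_force: [0.0, -0.6, 0.3]
finger_gap: 26.1
grip_force: 0.0
teal top 1000 [ 633.1 -119.8  199.2] (array([ 633. , -120.9]), array([58.8, 10.6]), 85.0)
barpink saddle 1277 [ 668.4 -123.5  179.6] (array([ 646.1, -121.8]), array([27.7, 84. ]), 85.2)
t 2.15 pos [ 551.3 -206.1  299.3] rot [-1.7994e+02 -7.0000e-02  8.5210e+01] gap 26.0 grip 0.0 F [ 0.4 -0.1  0.1]
shift mm [90.8 73.4 -0.7]
turn [-0.06 -0.07 -0.09] shift after turn [90.7 73.5 -0.7]
```

View pics/w1.png

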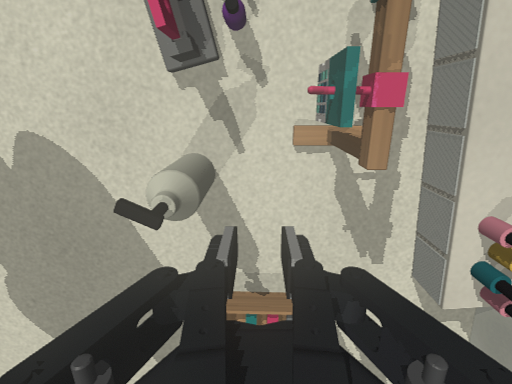

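The wrist view shows the teal board's top at (345,85), the pink peg tip at (320,90) and its saddle at (385,90). Their measured positions agree with the other cameras.

```bash
python3 -m handwheel '[[0.03,0.0247,0,0,0,0,0.026],[0.03,0.0247,0,0,0,0,0.026],[0.031,0.0247,0,0,0,0,0.026],[0,0,0.03,0,0,0,0.026],[0,0,0.03,0,0,0,0.026],[0,0,0.01,0,0,0,0.026],[0,0,0,0,0,0,0.026]]'
python3 - <<'E'
from h import *
im,d,P,C=shot("wrist","w2.png")
H=cv2.cvtColor(im,cv2.COLOR_BGR2HSV);h,s=H[...,0],H[...,1]
M=(h>=82)&(h<=98)&(s>100)&(abs(P[...,2]-200)<4)&(P[...,1]<-70)
q=P[M]; print(len(q)); 
if len(q)>8: print(q.mean(0).round(1),rect(q[:,:2]))
plan([632.5,-121.3,200],85.2)
E
```

```text
time: 2.73
tool_pos: [628.8, -125.4, 225.5]
tcp_rot: [-179.5, -0.1, 84.9]
ft_force: [-0.7, 0.4, -0.8]
finger_gap: 25.9
grip_force: 0.0
1260
[ 633.7 -118.7  199.3] (array([ 633.7, -120.8]), array([60.1,  9. ]), 84.8)
t 2.78 pos [ 629.9 -125.8  228.5] rot [-1.7975e+02 -4.0000e-02  8.4870e+01] gap 25.8 grip 0.0 F [-0.2 -1.6 -0.1]
shift mm [ 4.7  2.3 28.5]
turn [-0.25 -0.04 -0.33] shift after turn [ 4.7  2.2 28.5]
```

View pics/w2.png

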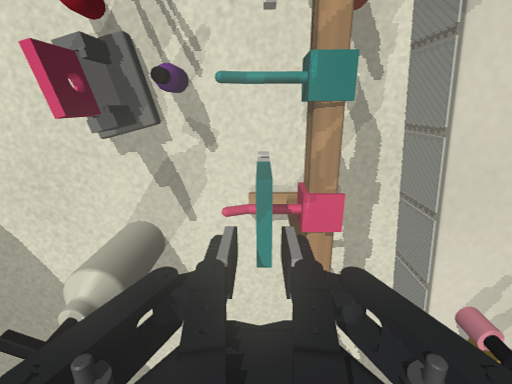

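The board's top edge is at column 264, between the fingers at 237 and 285, so it is centred. I'll descend and grip.

```bash
python3 -m handwheel '[[0.0045,0.0025,0.01,0,0,0,0.026],[0,0,0.0085,0,0,0,0.026],[0,0,0.007,0,0,0,0.026],[0,0,0,0,0,0,0.026],[0,0,0,0,0,0,0.026]]'
python3 -m handwheel '[[0,0,0,0,0,0,0],[0,0,0,0,0,0,0],[0,0,0,0,0,0,0],[0,0,0,0,0,0,0],[0,0,0,0,0,0,0]]' 50
python3 - <<'E'
from h import *
plan([632.5,-121.3,200],85.2)
E
```

```text
time: 3.2
tool_pos: [634.0, -121.1, 204.5]
tcp_rot: [-180.0, -0.0, 84.9]
ft_force: [-0.0, -0.0, 0.7]
finger_gap: 26.0
grip_force: 0.0
time: 3.62
tool_pos: [634.7, -121.2, 205.5]
tcp_rot: [179.9, 0.0, 84.9]
ft_force: [0.6, 0.5, 3.1]
finger_gap: 8.3
grip_force: 52.5
t 3.62 pos [ 634.7 -121.2  205.5] rot [1.7994e+02 1.0000e-02 8.4920e+01] gap 8.3 grip 52.5 F [0.6 0.5 3.1]
shift mm [-0.3 -2.1  5.5]
turn [ 0.06  0.01 -0.28] shift after turn [-0.3 -2.1  5.5]
```

```bash
python3 -m handwheel '[[0,0,-0.003,0,0,0,0],[0,0,-0.003,0,0,0,0],[0,0,0,0,0,0,0],[0,-0.005,0,0,0,0,0],[0,-0.005,-0.0005,0,0,0,0],[0,-0.005,-0.0015,0,0,0,0],[0,0,0,0,0,0,0]]'
python3 -m handwheel '[[0,-0.006,-0.002,0,0,0,0],[0,-0.006,-0.002,0,0,0,0],[0,-0.006,-0.001,0,0,0,0],[0,-0.008,0,0,0,0,0],[0,-0.008,0,0,0,0,0],[0,-0.008,0,0,0,0,0],[0,0,0,0,0,0,0],[0,0,0,0,0,0,0]]'
python3 - <<'E'
from h import *
im,d,P,C=shot("wrist","w3.png")
ims,ds,Ps,Cs=shot("side","s3.png")
H=cv2.cvtColor(ims,cv2.COLOR_BGR2HSV);h,s=H[...,0],H[...,1]
for nm,(Q,I) in dict(w=(P,im),s=(Ps,ims)).items():
    H=cv2.cvtColor(I,cv2.COLOR_BGR2HSV);h,s=H[...,0],H[...,1]
    q=Q[(h>=82)&(h<=98)&(s>90)&(Q[...,1]<-70)&(Q[...,0]<660)&(Q[...,0]>520)]
    print(nm,len(q),q.min(0).round(1),q.max(0).round(1)); q=q[q[:,2]>q[:,2].max()-8]; print(q.mean(0).round(1),rect(q[:,:2]))
plan([632.5,-121.3,200],85.2)
E
```

```text
time: 4.2
tool_pos: [618.4, -119.6, 213.0]
tcp_rot: [-180.0, -0.0, 84.9]
ft_force: [-0.2, 0.0, -0.8]
finger_gap: 8.2
grip_force: 52.2
time: 4.87
tool_pos: [577.2, -116.0, 217.9]
tcp_rot: [180.0, 0.0, 84.9]
ft_force: [0.1, 0.2, 0.1]
finger_gap: 8.3
grip_force: 52.2
w 1933 [ 571.3 -146.5  161.6] [642.5 -85.2 292.8]
[ 641.7 -110.5  291.5] (array([ 641.8, -110.5]), array([0.1, 1.9]), 51.8)
s 281 [ 533.4 -153.9  118.6] [631.5 -90.1 362.8]
[ 599.5 -146.8  360.7] (array([ 599.5, -146.8]), array([3.5, 0. ]), -150.0)
t 4.97 pos [ 577.7 -116.   217.9] rot [179.98   0.    84.92] gap 8.6 grip 52.2 F [ 0.5 -0.7 -0.5]
shift mm [-0.4 55.1 17.9]
turn [ 0.02  0.   -0.28] shift after turn [-0.7 55.1 17.9]
```

View pics/w3.png

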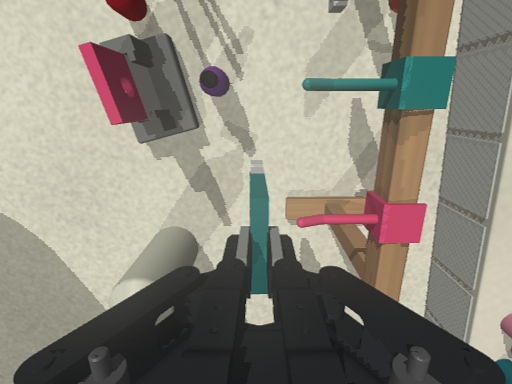

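The board is off the pink peg: in the image it sits at column 260, with the bare peg tip at (303,222). I'll move it sideways to line up with the teal peg.

```bash
python3 -m handwheel '[[0.01,0,0,0,0,-0.3,0],[0.02,0,0,0,0,0,0],[0.02,0,0.0015,0,0,0,0],[0.02,0,0.001,0,0,0,0],[0.012,0,0.001,0,0,0,0],[0.005,0,0,0,0,0,0],[0,0,0,0,0,0,0],[0,0,0,0,0,0,0]]'
python3 - <<'E'
from h import *
im,d,P,C=shot("wrist","w4.png")
H=cv2.cvtColor(im,cv2.COLOR_BGR2HSV);h,s=H[...,0],H[...,1]
M=(h>=82)&(h<=98)&(s>90)&(P[...,0]>600)&(P[...,2]>160)&(P[...,2]<186)
q=P[M]; print(len(q),q.min(0).round(1),q.max(0).round(1))
for a in range(605,665,10):
    k=q[(q[:,0]>a)&(q[:,0]<a+10)]; 
    if len(k): print(a,len(k),np.median(k,0).round(1),k[:,1].min().round(1),k[:,1].max().round(1),k[:,2].max().round(1))
plan([584.5,-29.6,214.5],85.3)
E
```

```text
time: 5.63
tool_pos: [585.0, -29.4, 214.3]
tcp_rot: [-180.0, 0.0, 85.3]
ft_force: [-1.4, -0.2, -1.0]
finger_gap: 8.0
grip_force: 52.2
2864 [611.5 -51.8 160.2] [696.4 -21.  182.2]
605 45 [613.5 -29.7 178.9] -33.4 -27.5 180.9
615 131 [619.9 -30.  177.3] -34.3 -27.3 180.2
625 131 [629.9 -30.9 174. ] -34.6 -28.5 176.4
635 136 [640.1 -32.  173.7] -35.7 -29.1 175.1
645 132 [650.2 -32.8 173.8] -36.3 -30.3 175.9
655 140 [660.2 -33.4 173.8] -37.1 -30.9 175.6
t 5.68 pos [584.9 -29.9 214.3] rot [1.800e+02 3.000e-02 8.522e+01] gap 8.3 grip 52.2 F [-0.5 -0.1  0.5]
shift mm [ 0.2 -0.5 -0.2]
turn [ 0.    0.03 -0.08] shift after turn [ 0.2 -0.5 -0.2]
```

View pics/w4.png

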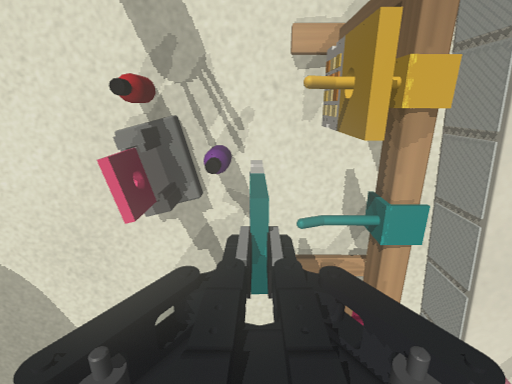

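The teal peg tip is at (300,222), the same place relative to the gripper as the pink peg tip just after extraction. That means the board is aligned, so I'll insert it.

```bash
python3 -m handwheel '[[0.0005,0.01,0,0,0,0,0],[0,0.008,0,0,0,0,0],[0,0.007,0,0,0,0,0],[0,0.006,0,0,0,0,0],[0,0.006,0,0,0,0,0],[0,0,0,0,0,0,0]]'
python3 -m handwheel '[[0,0.006,0.001,0,0,0,0],[0,0.006,0.001,0,0,0,0],[0,0.006,0,0,0,0,0],[0,0,0,0,0,0,0],[0,0,0,0,0,0,0]]'
python3 - <<'E'
from h import *
im,d,P,C=shot("scene","c5.png"); im2,_,_,_=shot("side","s5.png")
a=im[150:290,180:340]; b=im2[130:250,250:350]
o=np.hstack([cv2.resize(a,(480,420),interpolation=cv2.INTER_CUBIC),cv2.resize(b,(320,420) ,interpolation=cv2.INTER_CUBIC)])
cv2.imwrite("pics/crop5.png",o); plan([641.5,-33.8,205.4],85.3)
E
```

```text
time: 6.18
tool_pos: [622.7, -32.3, 214.1]
tcp_rot: [180.0, 0.0, 85.2]
ft_force: [-0.8, 0.3, -1.0]
finger_gap: 8.7
grip_force: 52.1
time: 6.6
tool_pos: [639.9, -33.3, 212.1]
tcp_rot: [-180.0, -0.0, 85.2]
ft_force: [-0.1, 0.3, 0.3]
finger_gap: 8.4
grip_force: 52.1
t 6.7 pos [639.6 -33.3 212.2] rot [-179.98    0.     85.22] gap 8.5 grip 52.1 F [ 0.2  0.1 -0.2]
shift mm [-0.3  1.9  6.8]
turn [-0.02  0.   -0.08] shift after turn [-0.3  1.9  6.8]
```

View pics/crop5.png

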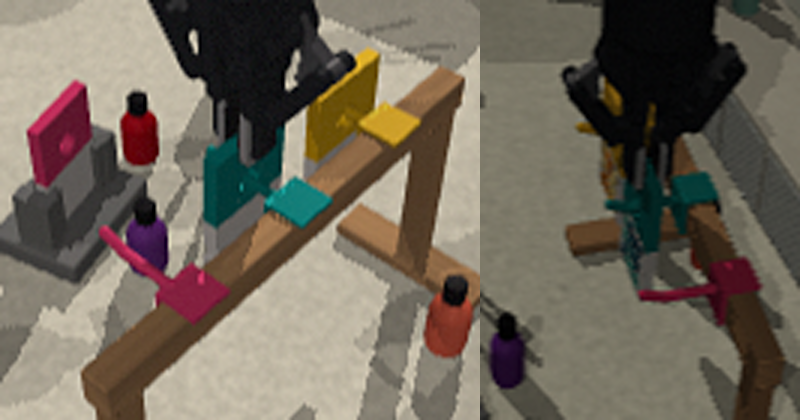

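The teal peg now runs through the eye, with the tip sticking out in front at (610,203) in the right crop, and there was no contact force. I'll lower the board and release it.

```bash
python3 -m handwheel '[[0,0,0.003,0,0,0,0],[0,0,0.002,0,0,0,0],[0,0,0.0015,0,0,0,0],[0,0,0,0,0,0,0],[0,0,0,0,0,0,0]]'
```

```text
time: 7.12
tool_pos: [639.6, -33.3, 205.8]
tcp_rot: [-180.0, -0.0, 85.2]
ft_force: [0.4, 0.3, -0.7]
finger_gap: 8.2
grip_force: 52.2
```

```bash
python3 -m handwheel '[[0,0,0.0005,0,0,0,0],[0,0,0,0,0,0,0.012],[0,0,0,0,0,0,0.016],[0,0,0,0,0,0,0.026],[0,0,0,0,0,0,0.026],[0,0,0,0,0,0,0.026]]'
python3 -m handwheel '[[0,0,-0.01,0,0,0,0.026],[0,0,-0.02,0,0,0,0.026],[0,0,-0.025,0,0,0,0.026],[0,0,-0.025,0,0,0,0.026],[0,-0.01,0,0,0,0,0.026],[0,-0.03,0,0,0,0,0.026],[0,-0.03,0,0,0,0,0.026],[0,0,0,0,0,0,0.026]]'
python3 - <<'E'
from h import *
im,d,P,C=shot("wrist","w6.png")
H=cv2.cvtColor(im,cv2.COLOR_BGR2HSV);h,s=H[...,0],H[...,1]
q=P[(h>=82)&(h<=98)&(s>100)&(abs(P[...,2]-200)<4)&(P[...,0]<665)]; print('teal top',len(q),q.mean(0).round(1),rect(q[:,:2]))
q=P[(h>=158)&(s>100)&(abs(P[...,2]-120)<4)&(P[...,0]<520)]; 
if len(q)>8: print('pink top',len(q),q.mean(0).round(1),rect(q[:,:2]))
plan([463.5,-15.5,300],98.8)
E
```

```text
time: 7.62
tool_pos: [639.7, -33.4, 205.3]
tcp_rot: [-180.0, -0.0, 85.2]
ft_force: [0.1, 0.1, 0.2]
finger_gap: 26.2
grip_force: 0.0
time: 8.28
tool_pos: [565.6, -26.9, 284.8]
tcp_rot: [-179.8, -0.0, 85.2]
ft_force: [-0.4, -0.4, -1.3]
finger_gap: 25.8
grip_force: 0.0
teal top 824 [640.4 -31.9 199.2] (array([640.5, -33.1]), array([60. , 10.6]), 84.7)
pink top 493 [464.5 -13.2 120.5] (array([464.1, -14.1]), array([10.2, 60. ]), 9.0)
t 8.33 pos [567.8 -27.2 285.6] rot [-179.94   -0.     85.23] gap 26.2 grip 0.0 F [0.3 0.2 0.5]
shift mm [   3.  -104.9  -14.3]
turn [-6.000e-02 -1.000e-02 -1.357e+01] shift after turn [  27.5 -101.3  -14.4]
```

View pics/w6.png

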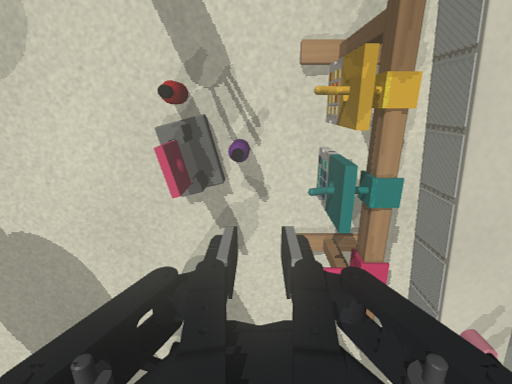

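The teal board hangs on the teal peg at (335,190), chips outward, with its top at the same height as when hung before. Next is the pink board in the stand at (170,170).

```bash
python3 -m handwheel '[[0,0,0,0,0,-6.85,0.026],[0,0,0,0,0,-6.85,0.026],[0.0095,-0.034,0,0,0,0,0.026],[0.0095,-0.034,0,0,0,0,0.026],[0.0094,-0.033,0.03,0,0,0,0.026],[0,0,0.04,0,0,0,0.026],[0,0,0.04,0,0,0,0.026],[0,0,0.02,0,0,0,0.026]]'
python3 -m handwheel '[[0,0,0,0,0,0,0.026],[0,0,0,0,0,0,0.026],[0,0,0,0,0,0,0.026]]'
python3 - <<'E'
from h import *
im,d,P,C=shot("wrist","w7.png")
H=cv2.cvtColor(im,cv2.COLOR_BGR2HSV);h,s=H[...,0],H[...,1]
q=P[(h>=158)&(s>100)&(abs(P[...,2]-120)<4)&(P[...,0]<520)]; print('pink top',len(q),q.mean(0).round(1),rect(q[:,:2]))
plan([463.7,-14.8,125],99)
E
```

```text
time: 9.0
tool_pos: [467.3, -15.3, 154.7]
tcp_rot: [-179.9, -0.0, 98.9]
ft_force: [-0.4, -0.1, -0.4]
finger_gap: 26.1
grip_force: 0.0
time: 9.25
tool_pos: [470.5, -15.8, 160.4]
tcp_rot: [179.8, 0.1, 98.9]
ft_force: [0.4, 0.3, 0.6]
finger_gap: 25.8
grip_force: 0.0
pink top 1226 [463.6 -12.3 120.7] (array([463.8, -14.4]), array([ 9.9, 60.6]), 9.6)
t 9.3 pos [470.8 -15.8 160.8] rot [1.7977e+02 7.0000e-02 9.8920e+01] gap 26.2 grip 0.0 F [ 0.5 -0.4 -0.1]
shift mm [ 2.1 -7.  35.7]
turn [ 0.23  0.07 -0.08] shift after turn [ 2.1 -6.8 35.8]
```

View pics/w7.png

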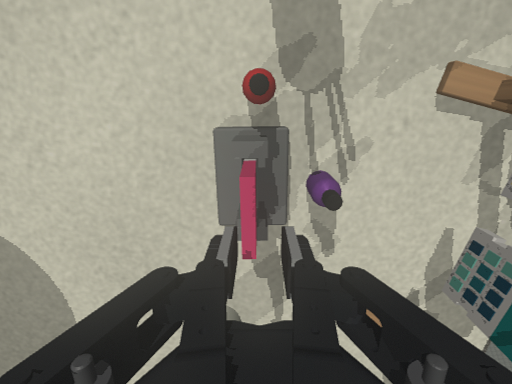

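The pink board's top is at column 248, while the fingers are centred on 261. That matches the computed -6.8 mm shift.

```bash
python3 -m handwheel '[[0.0018,-0.0068,0,0,0,0,0.026],[0,0,0.015,0,0,0,0.026],[0,0,0.012,0,0,0,0.026],[0,0,0.0095,0,0,0,0.026],[0,0,0,0,0,0,0.026],[0,0,0,0,0,0,0.026],[0,0,0,0,0,0,0.026]]'
python3 -m handwheel '[[0,0,0,0,0,0,0],[0,0,0,0,0,0,0],[0,0,0,0,0,0,0],[0,0,0,0,0,0,0],[0,0,0,0,0,0,0]]' 80
```

```text
time: 9.88
tool_pos: [461.9, -14.8, 121.8]
tcp_rot: [180.0, 0.0, 98.9]
ft_force: [0.1, 0.4, -0.5]
finger_gap: 25.7
grip_force: 0.0
time: 10.3
tool_pos: [462.5, -14.9, 122.3]
tcp_rot: [179.9, 0.0, 98.9]
ft_force: [-0.1, 0.2, 6.6]
finger_gap: 8.0
grip_force: 81.4
```

```bash
python3 -m handwheel '[[0,0,-0.003,0,0,0,0],[0,0,-0.003,0,0,0,0],[0,0,-0.005,0,0,0,0],[0,0,-0.008,0,0,0,0],[0,0,-0.01,0,0,0,0],[0,0,-0.01,0,0,0,0],[0,0,-0.01,0,0,0,0],[0,0,-0.01,0,0,0,0]]'
python3 -m handwheel '[[0,0,-0.015,0,0,0,0],[0,0,-0.018,0,0,0,0],[0,0,0,0,0,0,0],[0,0,0,0,0,0,0]]'
python3 - <<'E'
from h import *
im,d,P,C=shot("side","s8.png"); im2,d2,P2,_=shot("wrist","w8.png")
o=np.hstack([cv2.resize(im[110:290,180:360],(420,420),interpolation=cv2.INTER_CUBIC),cv2.resize(im2[100:290,170:340],(376,420))]); cv2.imwrite("pics/crop8.png",o)
plan([570,-116,218],85.3)
for I,Q in((im,P),(im2,P2)):
    H=cv2.cvtColor(I,cv2.COLOR_BGR2HSV);h,s=H[...,0],H[...,1]
    q=Q[(h>=158)&(s>100)&(abs(Q[...,0]-463)<40)&(abs(Q[...,1]+15)<60)]; 
    if len(q)>8: print(len(q),np.percentile(q,[2,98],axis=0).round(1)); q=q[abs(q[:,2]-np.percentile(q[:,2],95))<3];print(rect(q[:,:2]))
E
```

```text
time: 10.97
tool_pos: [462.1, -14.8, 182.3]
tcp_rot: [179.9, 0.0, 98.9]
ft_force: [-0.6, 0.3, -1.0]
finger_gap: 8.2
grip_force: 80.6
time: 11.3
tool_pos: [462.7, -14.9, 215.2]
tcp_rot: [179.8, 0.1, 98.9]
ft_force: [-0.3, 0.5, -0.8]
finger_gap: 7.7
grip_force: 80.7
t 11.4 pos [461.4 -14.8 212.9] rot [-1.7997e+02 -1.0000e-02  9.8920e+01] gap 8.0 grip 80.7 F [-0.2  0.8 -2.2]
shift mm [-116.9   91.6   -5.2]
turn [-0.03 -0.   13.62] shift after turn [-92.  116.5  -5.1]
236 [[453.9 -46.2 120.2]
 [470.7   4.8 248.7]]
(array([459.6, -27.3]), array([0.2, 0. ]), 170.4)
2092 [[454.3 -42.2 166.7]
 [470.1  15.7 215.4]]
(array([463.1, -14.5]), array([ 9.8, 60.9]), 9.5)
```

View pics/crop8.png

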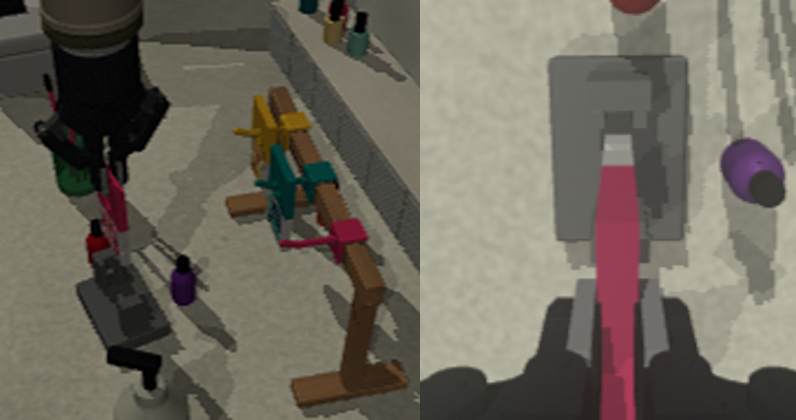

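The pink board is clear of the stand and firmly held, and the teal board still hangs on its peg. From here I'll rely on numbers alone. I'll turn the board to face the rack and move in front of the pink peg.

```bash
python3 -m handwheel '[[0,0,0,0,0,6.8,0],[0,0,0,0,0,6.8,0],[-0.02,0.026,0,0,0,0,0],[-0.024,0.031,0,0,0,0,0],[-0.024,0.031,0,0,0,0,0],[-0.02,0.026,0.001,0,0,0,0],[-0.0037,0.0051,0.001,0,0,0,0],[0,0,0,0,0,0,0]]' > /dev/null
python3 -m handwheel '[[0,0,0,0,0,0,0],[0,0,0,0,0,0,0],[0,0,0,0,0,0,0]]'
cat > m.py <<'E'
from h import *
im,d,P,C=shot("wrist","w9.png")
H=cv2.cvtColor(im,cv2.COLOR_BGR2HSV);h,s=H[...,0],H[...,1]
pk=(h>=158)&(h<178)&(s>100)&np.isfinite(P[...,0])
tcp=r.sense()['tool_pos']
b=P[pk&(abs(P[...,0]-tcp[0])<16)&(P[...,2]>130)&(P[...,2]<230)]
print('board n',len(b),np.percentile(b,[2,98],axis=0).round(1)); hz=np.histogram(b[:,2],bins=np.arange(196,222,1)); print('z hist',dict(zip(hz[1][:-1].tolist(),hz[0].tolist())))
t=b[b[:,2]>b[:,2].max()-7]; print('top rect',rect(t[:,:2]))
q=P[pk&(P[...,2]>165)&(P[...,2]<186)&(P[...,0]>tcp[0]+17)&(P[...,0]<720)]
print('peg',len(q),q.min(0).round(1))
for a in range(595,665,10):
    k=q[(q[:,0]>a)&(q[:,0]<a+10)]
    if len(k): print(a,len(k),'ymid',((np.percentile(k[:,1],3)+np.percentile(k[:,1],97))/2).round(1),'ztop',np.percentile(k[:,2],97).round(1))
plan([573,-115.9,209.8],85.3)
E
python3 m.py
```

```text
time: 12.32
tool_pos: [572.1, -114.8, 211.3]
tcp_rot: [-180.0, -0.0, 85.4]
ft_force: [0.1, -0.5, -0.8]
finger_gap: 7.8
grip_force: 80.6
board n 2030 [[ 568.3 -142.5  166.5]
 [ 580.   -84.2  211.4]]
z hist {196: 10, 197: 5, 198: 12, 199: 9, 200: 13, 201: 11, 202: 11, 203: 14, 204: 13, 205: 11, 206: 11, 207: 16, 208: 154, 209: 948, 210: 472, 211: 23, 212: 7, 213: 7, 214: 4, 215: 9, 216: 5, 217: 1, 218: 0, 219: 0, 220: 0}
top rect (array([ 576.7, -123.4]), array([6.7, 0. ]), 85.9)
peg 2991 [ 604.  -139.2  165.1]
595 12 ymid -118.0 ztop 178.9
605 148 ymid -118.2 ztop 180.1
615 140 ymid -119.0 ztop 177.0
625 150 ymid -120.1 ztop 175.1
635 144 ymid -120.8 ztop 174.9
645 150 ymid -121.7 ztop 175.0
655 808 ymid -122.7 ztop 180.6
t 12.37 pos [ 572.3 -114.9  211.6] rot [ 1.7999e+02 -1.0000e-02  8.5380e+01] gap 8.0 grip 80.6 F [ 0.   1.1 -0.4]
shift mm [-0.9  0.7  1.8]
turn [ 0.01 -0.01  0.08] shift after turn [-0.9  0.7  1.8]
```

```bash
python3 -m handwheel '[[-0.0016,0.006,0.0016,0,0,0,0],[0,0.009,0,0,0,0,0],[0,0.007,0,0,0,0,0],[0,0.006,0,0,0,0,0],[0,0.006,0,0,0,0,0],[0,0.006,0,0,0,0,0],[0,0,0,0,0,0,0]]'
python3 -m handwheel '[[0,0.006,0.001,0,0,0,0],[0,0.006,0.001,0,0,0,0],[0,0.006,0,0,0,0,0],[0,0.002,0,0,0,0,0],[0,0,0,0,0,0,0],[0,0,0,0,0,0,0]]'
```

```text
time: 12.95
tool_pos: [613.6, -120.8, 209.6]
tcp_rot: [180.0, 0.0, 85.3]
ft_force: [0.9, -0.2, -0.8]
finger_gap: 8.1
grip_force: 80.6
time: 13.45
tool_pos: [632.6, -122.4, 207.7]
tcp_rot: [-180.0, -0.0, 85.3]
ft_force: [-0.0, 0.4, -0.3]
finger_gap: 7.8
grip_force: 80.6
```

```bash
python3 -m handwheel '[[0.0006,0,0.003,0,0,0,0],[0,0,0.002,0,0,0,0],[0,0,0.001,0,0,0,0],[0,0,0,0,0,0,0],[0,0,0,0,0,0,0]]'
python3 -m handwheel '[[0,0,0.0007,0,0,0,0],[0,0,0,0,0,0,0],[0,0,0,0,0,0,0]]'
```

```text
time: 13.87
tool_pos: [632.5, -121.8, 201.7]
tcp_rot: [-180.0, -0.0, 85.3]
ft_force: [0.3, -0.5, -1.4]
finger_gap: 7.8
grip_force: 80.6
time: 14.12
tool_pos: [632.7, -121.8, 201.1]
tcp_rot: [180.0, 0.0, 85.3]
ft_force: [0.2, -0.5, -0.1]
finger_gap: 7.5
grip_force: 80.6
```

Now within half a millimetre of the hung height. I'll release, retreat upward and verify.

```bash
python3 -m handwheel '[[0,0,0.0003,0,0,0,0],[0,0,0,0,0,0,0.012],[0,0,0,0,0,0,0.016],[0,0,0,0,0,0,0.026],[0,0,0,0,0,0,0.026],[0,0,0,0,0,0,0.026]]'
python3 -m handwheel '[[0,0,-0.01,0,0,0,0.026],[0,0,-0.02,0,0,0,0.026],[0,0,-0.025,0,0,0,0.026],[0,0,-0.025,0,0,0,0.026],[0,-0.01,0,0,0,0,0.026],[0,-0.03,0,0,0,0,0.026],[0,-0.03,0,0,0,0,0.026],[0,0,0,0,0,0,0.026]]'
python3 -m handwheel '[[0,-0.01,0,0,0,0,0.026],[0,0,0,0,0,0,0.026],[0,0,0,0,0,0,0.026],[0,0,0,0,0,0,0.026],[0,0,0,0,0,0,0.026],[0,0,0,0,0,0,0.026]]'
cat > v.py <<'E'
from h import *
for n in("wrist","scene"):
    im,d,P,C=shot(n,n+"9.png"); H=cv2.cvtColor(im,cv2.COLOR_BGR2HSV);h,s=H[...,0],H[...,1]
    for nm,a,b,y in(('pink',158,178,-121.5),('teal',82,98,-33),('yellow',18,32,53)):
        q=P[(h>=a)&(h<=b)&(s>100)&(abs(P[...,2]-199)<5)&(P[...,0]<672)&(P[...,0]>600)&(abs(P[...,1]-y)<45)]
        print(n,nm,len(q),*( (q.mean(0).round(1),rect(q[:,:2])) if len(q)>8 else ()))
        k=P[(h>=a)&(h<=b)&(s>90)&(P[...,0]<627)&(P[...,0]>590)&(abs(P[...,2]-177)<9)&(abs(P[...,1]-y-2)<12)]; 
        print('   peg tip in front',len(k),k.mean(0).round(1) if len(k) else '')
print(r.sense()['time'])
E
python3 v.py
```

```text
time: 14.62
tool_pos: [632.7, -121.8, 200.9]
tcp_rot: [180.0, 0.0, 85.3]
ft_force: [0.8, -0.3, -0.6]
finger_gap: 26.3
grip_force: 0.0
time: 15.28
tool_pos: [558.5, -115.4, 280.2]
tcp_rot: [-179.8, -0.0, 85.3]
ft_force: [-0.7, -0.2, -0.4]
finger_gap: 26.1
grip_force: 0.0
time: 15.78
tool_pos: [553.4, -115.3, 280.8]
tcp_rot: [-180.0, -0.0, 85.3]
ft_force: [0.1, 0.1, 0.2]
finger_gap: 25.8
grip_force: 0.0
wrist pink 998 [ 633.2 -119.8  198.9] (array([ 633.8, -121.8]), array([60.9, 11. ]), 85.4)
   peg tip in front 173 [ 615.7 -118.5  175.9]
wrist teal 1351 [640.  -31.2 199. ] (array([640.3, -33.2]), array([59.2, 11.1]), 85.5)
   peg tip in front 121 [619.8 -30.9 177.3]
wrist yellow 0
   peg tip in front 0 
scene pink 239 [ 634.1 -123.9  198.2] (array([ 633.6, -121.7]), array([60. , 11.7]), 86.0)
   peg tip in front 18 [ 608.4 -119.8  177.4]
scene teal 176 [641.  -36.4 198.2] (array([640.2, -34.1]), array([60.5, 10.6]), 84.6)
   peg tip in front 12 [615.5 -32.2 177.2]
scene yellow 153 [653.4  51.4 197.8] (array([652.7,  54. ]), array([61.3, 11.1]), 85.8)
   peg tip in front 13 [623.6  54.8 176.9]
15.8833
```

Both boards hang at the right height, level with each other, with their pegs through the eyes. The yellow board hasn't moved.

```bash
python3 -c "
from bench import r
print(r.hand_in())"
```

```text
the job is handed in; nothing more can be done
None
```

The teal board now hangs on the teal peg and the pink board on the pink peg, both chips outward and the yellow board unmoved, handed in at about 16 s (no verdict shown); I viewed 11 pictures, one over the limit of 10.

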